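# Snap the dust cap into the pump drive with the seal pusher

## Robot

A 6-joint arm with a two-finger parallel gripper is mounted at the origin on the work surface. World frame = base frame: x ahead of the robot, y to its left, z up, the work surface at z = 0. Lengths are in m, angles in rad, forces in N, time in s.
With the tool pointing down it reaches from about 0.375 to 0.975 m from the base axis. Payload 3.8 kg.
Tool frame: the origin (TCP) lies at the very end of the fingers, on their centre line; the grasp point (between the pads) lies 19 mm behind it; z points along the fingers, y is the line along which they close (so a half turn about z gives the same grasp; the last joint's range is limited). The gripper opens to 85 mm and grips with 20 to 120 N. Pads are 22 mm wide; open, the fingers measure 114 mm over their backs; the gripper's body (76 mm by 85 mm) begins 54 mm behind the grasp point. The pads swing forward as they close: fully open they stand 13 mm farther back than shut.
Start: joints at [1.202, 0.264, 1.604, -0, 1.274, -0.037], TCP at [0.22, 0.638, 0.231] pointing down, gripper open.
Joint ranges: [-2.63, 2.63], [-0.94, 2.18], [0.31, 2.57], [-1.31, 4.45], [0, 2.66], [-2.55, 2.55]. Speed limits (rad/s): [2.57, 2.57, 3.14, 3.14, 3.14, 3.14].

## Interface

Orientations are given as a rotation vector (axis times angle).
In Python, from workcell import bot gives the robot as it stands.
- The arm moves only by the shell command python3 -m creep 'ROWS' [FORCE]. ROWS is JSON, a list of rows, each a list of 5 numbers: the shift along the tool's x, y, z in units of 0.05 m (1.0 is 0.05 m), then the turn about the tool's z in units of 0.1 rad (1.0 is 0.1 rad), then the opening, from 0 (shut) to 1 (fully open). In form: [[tx, ty, tz, spin, hand], ...]. A call has 1 to 20 rows; each row shifts and turns the commanded pose from where the row before left it, along the tool's axes as they then stand; what a row does not reach is not made up. A row lasts 1/8 s, in which the tool goes at most 62.5 mm and 10.7 degrees, less where a joint would pass 70% of its speed; a pose out of reach is approached as far as the arm can. A call with a number of a shift or a turn outside -1 to 1 is refused whole. A call with a gripper value outside its range is refused whole. The fingers move at their own pace and stop on an object; FORCE is the grip in N (left out, the last holds). Time passes only in rows, so rows that do not move let the fingers close. It gives the time, the measured TCP pose, the force, the opening and the grip force at its end, in the units of the state.
- bot.read_state(): the state, without advancing time (a new reading comes with each control period).
- bot.read_camera(name): name is "scene" or "top"; returns a dict with "pixels" (420x560x3 uint8, red, green, blue), "vfov" (degrees; the focal length in pixels is half the picture's height over the tangent of half this angle, whatever the lens; pixels are square), "cx", "cy" (the principal point, pixels), "dist_coeffs" ([k1, k2, p1, p2, k3] as OpenCV has them; the pictures are not rectified), "world_to_cam" (4x4, takes a point from world to camera coordinates). Camera axes: x right, y down, z forward; pixel columns grow to the right and rows downward; lengths in m; the calibration is good to about 2 mm. A picture is of the moment at which its call begins. There is no depth.
- bot.finish_job(): hands the job in; it is judged then, once.
Trained networks look in a picture, given as the dict that the camera call returned (one of the last four; its "shot" number tells which), for a name from the list of things; names that differ only in an ending like _2 or _b are one class to them, and where a whole thing is asked for, a point or a joint stands for the part that bears it (a point fixed in the world has none). Each returns a list of dicts, best first, with "score" (0 to 1); they miss things now and then, are a little off and sometimes report something else, mostly with a low value. They report only what shows in the picture. A call takes as long as a camera call. They do not tell look-alikes from the thing itself.
- bot.look_for(target, picture): "bbox" ([left, top, right, bottom] in pixels, round what is visible of it).
- bot.regions_of(target, picture): "mask" (420x560 bool, what is visible of it) and "bbox" ([left, top, right, bottom] in pixels, round what is visible of it).
The state is a dict: "time": time; "q": joint angles; "joint_vel": joint speeds; "joint_torque": joint torques, N m; "tool_pos": TCP position; "tcp_rot": TCP orientation; "wrist_force": force on the tool from outside, world axes, zero at the start; "torque": the same for the moment, N m; "width": opening from 0.0 (shut) to 1.0 (fully open); "grip_force": force on a finger pad.
Only numpy, scipy, OpenCV 4.12 (cv2) and the standard library are available. Lean on these libraries where they do the work, as an engineer would, in place of code of your own. Each camera call takes 0.05 s, during which the arm holds its last target. There are 200 camera calls.

## Task

On the bench stand three pump drive blocks; on one of them the round dust cap still sticks up out of its bore. Take the pusher with the small flat foot from the tool tray and use it, not the fingers, to press that cap straight down until its flange sits fully home on the block. Then stand the pusher upright in the tray again; leave the wide bell-footed driver beside it where it stands.

Things in the scene. Friction and masses are not known exactly. Their poses are not given: they have to be found in the camera images.
- cap: Dust cap sticking up: grey disc 60 mm across, 4 mm thick, on snap legs; slides only vertically in a fixed aluminium block 96 mm square, 60 mm high. Origin: centre of the disc's underside, 74-76 mm above the bench at first, 60 when home (hard stop); press the top, 4 mm above it. Needs about 8 N all the way, stays where left. Two like blocks, in any order: one cap already home, one open bore.
- pusher: Loose pusher standing upright in the tray, 90 mm tall, about 0.14 kg: flat round steel foot 30 mm across, 12 mm high, stem 16 mm across, round grey plastic handle 26 mm across from 48 to 86 mm above the foot's underside (grip there, any yaw). Origin: centre of the foot's underside, z up along the handle.
- driver: The other loose tool in the tray, not to be used: same grey handle and height, but a wide bell-shaped steel foot 58 mm across. Its axis is 100 mm from the pusher's. Origin: centre of its underside, z up.
- tray: Shallow open steel tray, fixed: 120 mm along its x, 210 mm along its y, rim 16 mm high, walls and floor 4 mm thick. Origin: centre of its underside, z up; tools stand on its floor, 4 mm above the origin, at first near y = -50 and +50 mm of the tray, either tool in either place.
Mind the look-alikes: they are no part of the job. Several things look just like the pusher: the one meant starts farthest to the robot's right.

How it is judged:
By the outcome, as a careful person would: the job done as asked, in the order asked, and still so for the second after the job is handed in, with the robot touching nothing.
It also fails if it takes over 43 s, if anything falls off the work surface, if the arm or the gripper's body presses on something with over 40 N, if the wrist force passes 120 N, or if a joint passes its speed limit or range.

## Working session

There is one attempt and no reset: what is moved stays moved. The work goes in short steps, Python scripts to look and compute and a shell command to move; the robot and the scene stay as the last step left them, time stands still between calls to the robot, and variables do not carry over. Pictures are saved under pics/ and viewed, at most 10 in all, crops included, and the job is handed in when it is done.

```bash
mkdir -p pics
cat > h.py <<'E'
import numpy as np, cv2
from workcell import bot
def K(p):
    f=p["pixels"].shape[0]/2/np.tan(np.radians(p["vfov"])/2)
    return np.array([[f,0,p["cx"]],[0,f,p["cy"]],[0,0,1.]])
def proj(p,X):
    T=np.array(p["world_to_cam"]);X=np.atleast_2d(np.array(X,float))
    return cv2.projectPoints(X,cv2.Rodrigues(T[:3,:3])[0],T[:3,3],K(p),np.array(p["dist_coeffs"],float))[0][:,0]
def ray(p,uv):
    T=np.array(p["world_to_cam"]);n=cv2.undistortPoints(np.array([[uv]],float),K(p),np.array(p["dist_coeffs"],float))[0,0]
    d=T[:3,:3].T@np.array([*n,1]);return -T[:3,:3].T@T[:3,3],d/np.linalg.norm(d)
def onz(p,uv,z):
    c,d=ray(p,uv);return c+d*(z-c[2])/d[2]
def tri(rs):
    A=0;b=0
    for c,d in rs:
        M=np.eye(3)-np.outer(d,d);A=A+M;b=b+M@c
    return np.linalg.solve(A,b)
E
python3 - <<'E'
from h import *
np.set_printoptions(precision=3,suppress=True)
ims=[]
for n in("scene","top"):
    p=bot.read_camera(n);ims.append(p["pixels"].copy())
    print(n,"cam at",ray(p,(p["cx"],p["cy"])))
    for t in("cap","pusher","driver","tray"):
        for r in bot.regions_of(t,p):
            m=r["mask"];ys,xs=np.nonzero(m)
            print(t,round(r["score"],2),np.round(r["bbox"]),len(xs),"bench",onz(p,(xs.mean(),ys.mean()),.06)[:2])
    cv2.imwrite(f"pics/{n}.png",ims[-1][:,:,::-1])
print(bot.read_state()["tool_pos"],bot.read_state()["time"])
E
```

```text
scene cam at (array([0.942, 0.693, 1.094]), array([-0.289, -0.46 , -0.84 ]))
cap 0.85 [243. 171. 271. 196.] 482 bench [0.601 0.037]
pusher 0.83 [355. 373. 379. 398.] 370 bench [0.656 0.546]
pusher 0.62 [367. 267. 385. 294.] 332 bench [0.509 0.383]
pusher 0.61 [304. 348. 322. 376.] 347 bench [0.709 0.463]
pusher 0.59 [358. 341. 383. 370.] 362 bench [0.61  0.505]
driver 0.7 [324. 234. 351. 269.] 617 bench [0.537 0.295]
tray 0.72 [300. 226. 408. 322.] 3988 bench [0.535 0.358]
top cam at (array([0.45 , 0.125, 1.117]), array([ 0.116,  0.019, -0.993]))
cap 0.63 [320. 177. 346. 202.] 525 bench [0.608 0.046]
pusher 0.75 [128. 187. 153. 206.] 229 bench [0.602 0.495]
pusher 0.72 [148. 144. 168. 164.] 227 bench [0.702 0.456]
pusher 0.71 [179. 231. 198. 244.] 209 bench [0.502 0.377]
pusher 0.68 [112. 167. 136. 186.] 229 bench [0.648 0.539]
driver 0.56 [225. 216. 245. 240.] 471 bench [0.519 0.275]
tray 0.97 [166. 200. 260. 266.] 3801 bench [0.51  0.323]
[0.22  0.638 0.231] 0.5
```

View pics/scene.png

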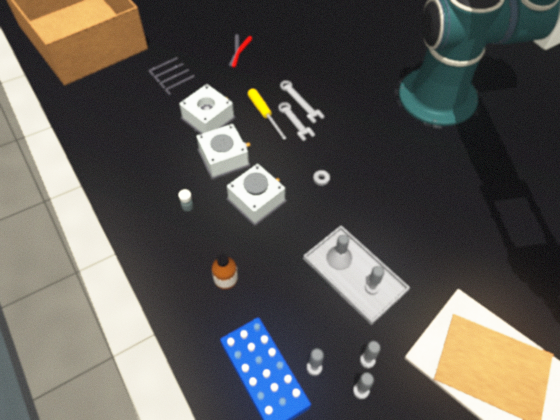

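View pics/top.png

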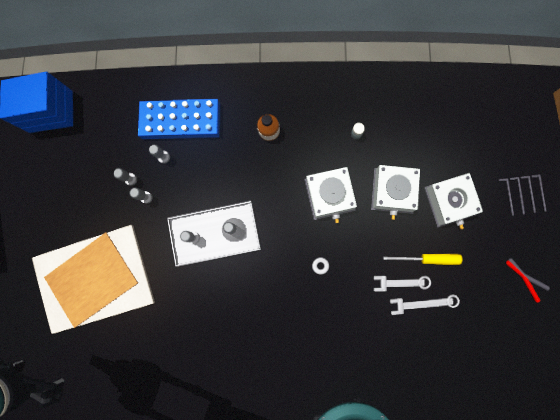

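The scene view shows a tray at about (356,273) with the driver at (341,250) and a pusher at (376,279). The look-alike pushers are at (316,361), (370,353) and (364,385). There are three blocks: (257,190) capped, (222,148) capped and (207,105) open. The pusher in the tray has the smallest y, so it is farthest right and is the one meant. I'll confirm that, and the raised cap, in one enlarged crop.

Run:
```python
from h import *
s=cv2.imread("pics/scene.png");t=cv2.imread("pics/top.png")
def c(i,x,y,w,h): return cv2.resize(i[y:y+h,x:x+w],(400,300),interpolation=cv2.INTER_CUBIC)
cv2.imwrite("pics/crop.png",np.vstack([np.hstack([c(s,170,100,133,100) if 0 else c(s,180,120,133,100),c(s,290,225,133,100)]),np.hstack([c(t,300,140,133,100),c(t,150,185,133,100)])]))
```

```text
(no output)
```

View pics/crop.png

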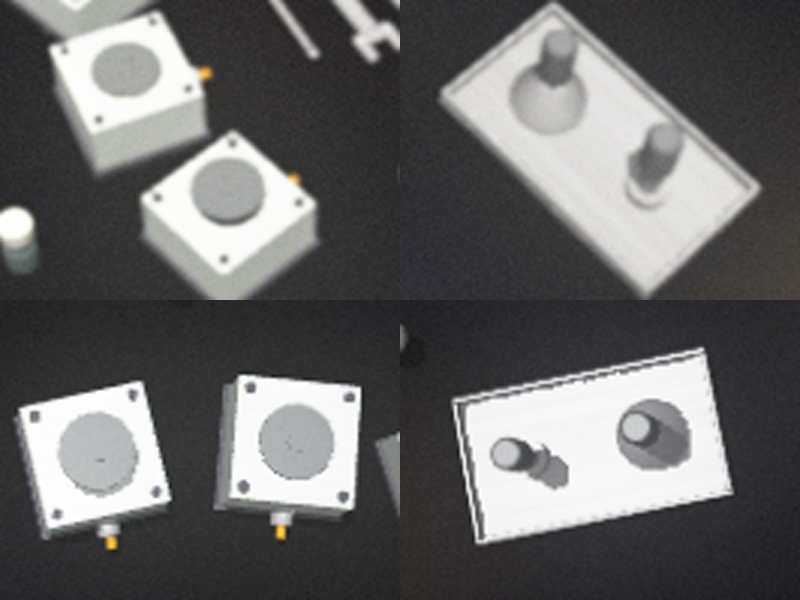

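Run:
```python
from h import *
np.set_printoptions(precision=4,suppress=True)
s=bot.read_camera("scene");t=bot.read_camera("top")
O={'s1':(s,180,120),'s2':(s,290,225),'t1':(t,300,140),'t2':(t,150,185)}
def px(k,u): p,x,y=O[k];return p,np.array([x,y])+(np.array(u)+.5)/np.array([400/133,3])-.5
def T(a,ua,b,ub): return tri([ray(*px(a,ua)),ray(*px(b,ub))])
A=lambda l:np.mean(l,0)
ha_s=[(157,198),(232,143),(298,202),(224,259)];ha_t=[(35,115),(133,95),(156,192),(57,214)]
hb_s=[(66,50),(153,20),(188,88),(98,120)];hb_t=[(250,87),(349,98),(343,197),(247,192)]
print("blockA",T('s1',A(ha_s),'t1',A(ha_t)),"disc",T('s1',(229,188),'t1',(97,152)))
print("blockB",T('s1',A(hb_s),'t1',A(hb_t)),"disc",T('s1',(126,69),'t1',(297,142)))
print("pusher top",T('s2',(264,136),'t2',(106,153)),"driver top",T('s2',(162,43),'t2',(236,125)))
print("tray corners", [onz(*px('t2',u),.016) for u in((54,101),(303,49),(332,193),(80,244))])
print("foot pusher scene", onz(*px('s2',(246,189)),.016))
for p,r in((s,(170,100,320,225)),(t,(300,140,430,240))):
    g=cv2.cvtColor(p["pixels"],cv2.COLOR_RGB2GRAY);x0,y0,x1,y1=r
    m=((g>95)&(g<185)).astype(np.uint8)*255;q=np.zeros_like(m);q[y0:y1,x0:x1]=m[y0:y1,x0:x1]
    q=cv2.morphologyEx(q,cv2.MORPH_OPEN,np.ones((5,5)))
    for c in cv2.findContours(q,0,2)[0]:
        if cv2.contourArea(c)>200: print(cv2.fitEllipse(c),cv2.contourArea(c))
# predicted
for n,p in(("s",s),("t",t)):
  a=np.linspace(0,6.28,9)[:8]
  for z in(.064,.079): print(n,z,proj(p,[.601,.037,z]))
```

```text
blockA [0.6055 0.0475 0.0611] disc [0.6044 0.0476 0.0773]
blockB [ 0.6121 -0.1092  0.0612] disc [ 0.6128 -0.1084  0.0631]
pusher top [0.5037 0.3789 0.0951] driver top [0.5229 0.2821 0.0945]
tray corners [array([0.5501, 0.4423, 0.016 ]), array([0.5901, 0.2396, 0.016 ]), array([0.4745, 0.2166, 0.016 ]), array([0.4347, 0.4192, 0.016 ])]
foot pusher scene [0.5061 0.3815 0.016 ]
((255.93650817871094, 194.9807891845703), (44.46369552612305, 48.470924377441406), 96.81617736816406) 585.5
((255.59829711914062, 183.76156616210938), (21.629079818725586, 23.4544734954834), 96.24198150634766) 376.0
((221.56398010253906, 142.9365997314453), (16.367340087890625, 21.280790328979492), 87.4619369506836) 270.0
((208.1641845703125, 116.54769897460938), (25.456214904785156, 46.30818176269531), 87.39811706542969) 508.5
((398.1585388183594, 187.13046264648438), (23.690704345703125, 24.367300033569336), 156.61270141601562) 440.5
s 0.064 [[254.8356 181.8494]]
s 0.079 [[254.6655 178.0913]]
t 0.064 [[336.056  192.6743]]
t 0.079 [[336.5862 191.7317]]
```

```bash
cat >> h.py <<'E'
def go(tgt,spin=0):
    s=bot.read_state();R=cv2.Rodrigues(np.array(s["tcp_rot"],float))[0]
    np.set_printoptions(precision=4,suppress=True)
    print("t",round(s["time"],2),"tcp",np.array(s["tool_pos"]),"F",np.array(s["wrist_force"]),"w",s["width"],"g",s["grip_force"],"q",np.array(s["q"]))
    print("R",R.tolist() if 0 else R.round(3).tolist());d=R.T@(np.array(tgt)-s["tool_pos"]);print("units",d/.05)
E
python3 -c "
from h import *
go([.504,.379,.231])"
```

```text
t 0.6 tcp [0.2199 0.6382 0.2313] F [-0.3881 -0.9318  0.1112] w 0.9982692150019353 g 0.0 q [ 1.2021  0.2639  1.604  -0.      1.2737 -0.0369]
R [[-0.945, 0.326, 0.0], [0.326, 0.945, 0.0], [-0.0, 0.0, -1.0]]
units [-7.0608 -3.0503  0.0063]
```

```bash
python3 -m creep '[[-0.4,-0.17,0,0,1],[-0.6,-0.26,0,0,1],[-0.7,-0.3,0,0,1],[-0.7,-0.3,0,0,1],[-0.7,-0.3,0,0,1],[-0.7,-0.3,0,0,1],[-0.7,-0.3,0,0,1],[-0.7,-0.3,0,0,1],[-0.7,-0.3,0,0,1],[-0.66,-0.32,0,0,1],[-0.5,-0.22,0,0,1],[0,0,0,0,1],[0,0,0,0,1]]' 90
python3 - <<'E'
from h import *
go([.504,.379,.052])
for n in("scene","top"):
    p=bot.read_camera(n)
    print(n,[(np.round(r["bbox"]),round(r["score"],2)) for r in bot.look_for("pusher",p)])
    print(proj(p,[.504,.379,.094]))
    cv2.imwrite(f"pics/{n}2.png",p["pixels"][:,:,::-1])
s=cv2.imread("pics/scene2.png");t=cv2.imread("pics/top2.png")
c=lambda i,x,y:cv2.resize(i[y:y+150,x:x+150],(400,400),interpolation=2)
cv2.imwrite("pics/c2.png",np.hstack([c(s,290,205),c(t,140,160)]))
E
```

```text
time: 2.22
tool_pos: [0.5035, 0.3776, 0.2313]
tcp_rot: [-0.52, -3.098, -0.0]
wrist_force: [0.1, -0.1, -0.6]
width: 1.001
grip_force: 0.0
t 2.23 tcp [0.5035 0.3776 0.2313] F [ 0.1494 -0.1197 -0.5515] w 1.0006641481284888 g 0.0 q [ 0.6037  0.1787  1.7069  0.0004  1.2563 -0.6346]
R [[-0.945, 0.327, -0.0], [0.327, 0.945, 0.0], [0.0, -0.0, -1.0]]
units [-0.0019  0.0302  3.5858]
scene [(array([368., 266., 388., 292.]), 0.92), (array([356., 340., 384., 371.]), 0.7), (array([304., 348., 324., 376.]), 0.7), (array([355., 372., 378., 399.]), 0.67)]
[[377.4102 270.3582]]
top [(array([184., 229., 196., 238.]), 0.59), (array([139., 190., 152., 204.]), 0.58), (array([148., 141., 167., 162.]), 0.58)]
[[185.0457 235.4785]]
```

View pics/c2.png

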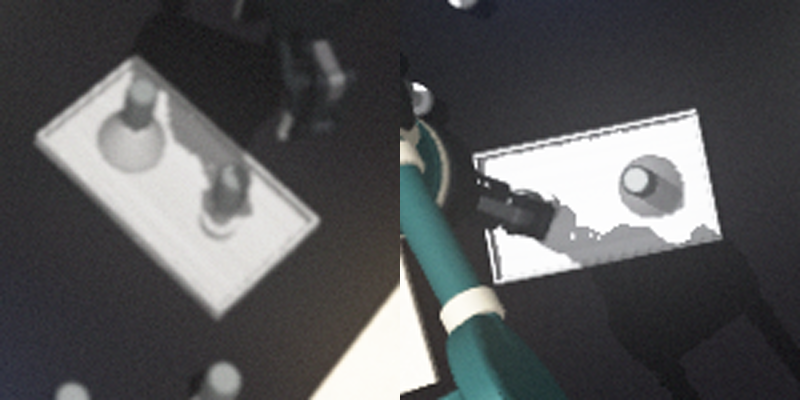

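The gripper, around (190,236) in the top view, hangs over the pusher, whose top projects to (185,235). The way down is clear, so I descend and grip.

```bash
python3 -m creep '[[0,0.03,0.5,0,1],[0,0,0.5,0,1],[0,0,0.5,0,1],[0,0,0.5,0,1],[0,0,0.5,0,1],[0,0,0.4,0,1],[0,0,0.3,0,1],[0,0,0.2,0,1],[0,0,0.18,0,1],[0,0,0,0,1],[0,0,0,0,0],[0,0,0,0,0],[0,0,0,0,0],[0,0,0,0,0],[0,0,0,0,0],[0,0,0,0,0],[0,0,0,0,0],[0,0,0,0,0]]' 90
```

```text
time: 4.68
tool_pos: [0.5047, 0.3798, 0.053]
tcp_rot: [0.519, 3.098, 0.001]
wrist_force: [0.4, -0.5, 5.7]
width: 0.282
grip_force: 88.5
```

```bash
python3 -m creep '[[0,0,-0.2,0,0],[0,0,-0.4,0,0],[0,0,-0.6,0,0],[0,0,-0.6,0,0],[0,0,-0.6,0,0],[0,0,-0.4,0,0],[0,0,-0.2,0,0],[0,0,0,0,0],[0,0,0,0,0]]'; python3 -c "
from h import *
go([.605,.0475,.201])"
```

```text
time: 5.8
tool_pos: [0.5033, 0.379, 0.2007]
tcp_rot: [-0.519, -3.097, 0.003]
wrist_force: [0.5, -0.3, -1.5]
width: 0.282
grip_force: 88.2
t 5.8 tcp [0.5033 0.379  0.2007] F [ 0.5267 -0.2689 -1.5013] w 0.28151626516632366 g 88.17392095919786 q [ 0.6058  0.2019  1.7369 -0.      1.2054 -0.6332]
R [[-0.945, 0.326, -0.002], [0.326, 0.945, -0.001], [0.002, -0.002, -1.0]]
units [-4.0817 -5.6052  0.0003]
```

```bash
python3 -m creep '[[-0.2,-0.27,0,0,0],[-0.3,-0.41,0,0,0],[-0.4,-0.55,0,0,0],[-0.4,-0.55,0,0,0],[-0.4,-0.55,0,0,0],[-0.4,-0.55,0,0,0],[-0.4,-0.55,0,0,0],[-0.4,-0.55,0,0,0],[-0.4,-0.55,0,0,0],[-0.3,-0.41,0,0,0],[-0.3,-0.41,0,0,0],[-0.18,-0.25,0,0,0],[0,0,0,0,0],[0,0,0,0,0],[0,0,0,0,0]]'
python3 - <<'E'
from h import *
go([.605,.0475,.135])
ims=[]
for n,x,y in(("scene",180,80),("top",260,110)):
    p=bot.read_camera(n)
    tp=np.array(bot.read_state()["tool_pos"])
    print(n,"foot",proj(p,tp-[0,0,.049]),"cap",proj(p,[.605,.0475,.078]),[(np.round(r["bbox"]),round(r["score"],2)) for r in bot.look_for("pusher",p)])
    ims.append(cv2.resize(p["pixels"][y:y+150,x:x+150,::-1],(400,400),interpolation=2))
cv2.imwrite("pics/c3.png",np.hstack(ims))
E
```

```text
time: 7.68
tool_pos: [0.6055, 0.0492, 0.2023]
tcp_rot: [-0.517, -3.099, -0.0]
wrist_force: [-0.3, 0.1, -1.0]
width: 0.286
grip_force: 88.3
t 7.67 tcp [0.6055 0.0492 0.2023] F [-0.3108  0.0984 -1.0253] w 0.28571780241709 g 88.30876786965746 q [ 0.0399  0.1574  1.7862  0.0003  1.1982 -1.2003]
R [[-0.946, 0.325, -0.0], [0.325, 0.946, 0.0], [0.0, 0.0, -1.0]]
units [-0.0015 -0.0348  1.3451]
scene foot [[254.6896 162.8923]] cap [[255.4111 182.217 ]] [(array([307., 349., 322., 377.]), 0.92), (array([358., 371., 380., 395.]), 0.92), (array([251., 154., 263., 165.]), 0.74), (array([360., 340., 384., 369.]), 0.67)]
top foot [[333.7338 184.5156]] cap [[331.9008 190.1062]] [(array([130., 187., 152., 205.]), 0.8), (array([150., 144., 170., 162.]), 0.67), (array([111., 170., 134., 184.]), 0.48)]
```

View pics/c3.png

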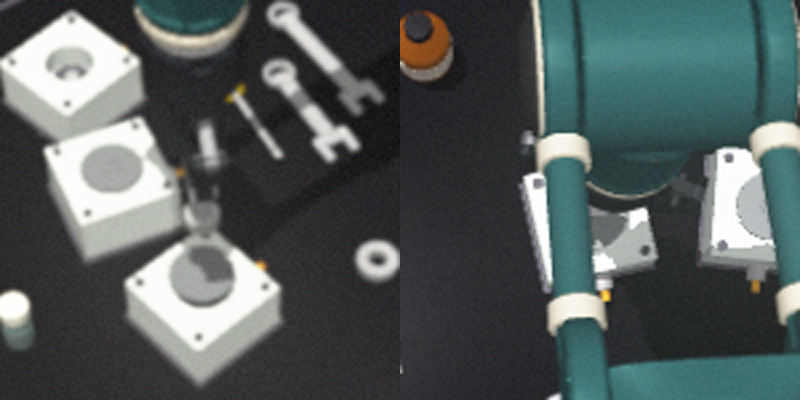

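The foot shows at about (256,161) in the scene view, over the raised cap at (255,182), and the pusher hangs straight in the gripper. I'm lowering it slowly.

```bash
python3 -m creep '[[0,-0.03,0.3,0,0],[0,0,0.4,0,0],[0,0,0.3,0,0],[0,0,0.2,0,0],[0,0,0.1,0,0],[0,0,0.08,0,0],[0,0,0.06,0,0],[0,0,0.06,0,0],[0,0,0.06,0,0],[0,0,0.06,0,0],[0,0,0,0,0]]'
```

```text
time: 9.25
tool_pos: [0.6059, 0.0469, 0.1229]
tcp_rot: [0.518, 3.097, 0.0]
wrist_force: [-1.6, -0.1, 5.1]
width: 0.286
grip_force: 89.1
```

Contact; continuing to the stop.

```bash
python3 -m creep '[[0,0,0.05,0,0],[0,0,0.05,0,0],[0,0,0.05,0,0],[0,0,0.02,0,0],[0,0,0,0,0]]';python3 -m creep '[[0,0,0.03,0,0],[0,0,0,0,0]]'
```

```text
time: 9.88
tool_pos: [0.6059, 0.0469, 0.1144]
tcp_rot: [0.518, 3.097, 0.0]
wrist_force: [-2.7, -0.3, 6.4]
width: 0.284
grip_force: 89.1
time: 10.12
tool_pos: [0.6059, 0.0469, 0.113]
tcp_rot: [0.519, 3.097, 0.0]
wrist_force: [-1.9, -0.8, 5.2]
width: 0.283
grip_force: 89.2
```

```bash
python3 -m creep '[[0,0,0.03,0,0],[0,0,0,0,0]]';python3 -m creep '[[0,0,0.03,0,0],[0,0,0,0,0]]'
```

```text
time: 10.38
tool_pos: [0.6061, 0.0469, 0.1129]
tcp_rot: [0.518, 3.097, 0.0]
wrist_force: [-5.1, -0.2, 12.9]
width: 0.287
grip_force: 90.0
time: 10.62
tool_pos: [0.6063, 0.0468, 0.1128]
tcp_rot: [0.518, 3.096, 0.0]
wrist_force: [-7.3, -0.2, 19.3]
width: 0.281
grip_force: 90.7
```

```bash
python3 -m creep '[[0,0,0.03,0,0],[0,0,0,0,0],[0,0,0,0,0]]';python3 -m creep '[[0,0,-0.12,0,0],[0,0,-0.3,0,0],[0,0,-0.5,0,0],[0,0,-0.5,0,0],[0,0,-0.4,0,0],[0,0,-0.2,0,0],[0,0,0,0,0],[0,0,0,0,0]]'; python3 -c "
from h import *
go([.504,.379,.205])"
```

```text
time: 11.0
tool_pos: [0.6065, 0.0468, 0.1128]
tcp_rot: [0.518, 3.096, 0.0]
wrist_force: [-10.6, -0.1, 26.3]
width: 0.283
grip_force: 91.5
time: 12.0
tool_pos: [0.6046, 0.0469, 0.2066]
tcp_rot: [-0.518, -3.097, 0.001]
wrist_force: [0.1, -0.6, -1.4]
width: 0.284
grip_force: 88.3
t 12.0 tcp [0.6046 0.0469 0.2066] F [ 0.1237 -0.5884 -1.4167] w 0.28434414255879337 g 88.32208867301233 q [ 0.0363  0.1533  1.7827  0.      1.2076 -1.2027]
R [[-0.945, 0.326, -0.002], [0.326, 0.945, -0.0], [0.002, -0.001, -1.0]]
units [4.0654 5.6255 0.035 ]
```

```bash
python3 -m creep '[[0.2,0.27,0,0,0],[0.3,0.41,0,0,0],[0.4,0.55,0,0,0],[0.4,0.55,0,0,0],[0.4,0.55,0,0,0],[0.4,0.55,0,0,0],[0.4,0.55,0,0,0],[0.4,0.55,0,0,0],[0.4,0.55,0,0,0],[0.3,0.41,0,0,0],[0.3,0.41,0,0,0],[0.18,0.25,0,0,0],[0,0,0,0,0],[0,0,0,0,0],[0,0,0,0,0]]'
python3 - <<'E'
from h import *
go([.504,.379,.055])
ims=[]
for n,x,y,w in(("scene",180,100,110),("scene",300,190,110),("top",300,140,110)):
    p=bot.read_camera(n)
    ims.append(cv2.resize(p["pixels"][y:y+w,x:x+w,::-1],(266,266),interpolation=2))
    tp=np.array(bot.read_state()["tool_pos"])
    print(n,"foot expected",proj(p,tp-[0,0,.049]),"cap home",proj(p,[.6055,.0475,.064]))
cv2.imwrite("pics/c4.png",np.hstack(ims))
E
```

```text
time: 13.88
tool_pos: [0.5039, 0.3772, 0.2077]
tcp_rot: [-0.52, -3.098, 0.001]
wrist_force: [-0.0, -0.3, -1.0]
width: 0.284
grip_force: 88.4
t 13.88 tcp [0.5039 0.3772 0.2077] F [-0.0141 -0.2834 -0.9593] w 0.2838949810432365 g 88.38253418492968 q [ 0.6032  0.1944  1.7326 -0.0003  1.2149 -0.6348]
R [[-0.945, 0.327, -0.0], [0.327, 0.945, -0.0], [-0.0, -0.0, -1.0]]
units [0.0099 0.0355 3.0544]
scene foot expected [[382.3108 254.9134]] cap home [[255.3776 185.7908]]
scene foot expected [[382.3386 254.9397]] cap home [[255.3776 185.7908]]
top foot expected [[178.3153 233.9038]] cap home [[331.4627 190.7922]]
```

View pics/c4.png

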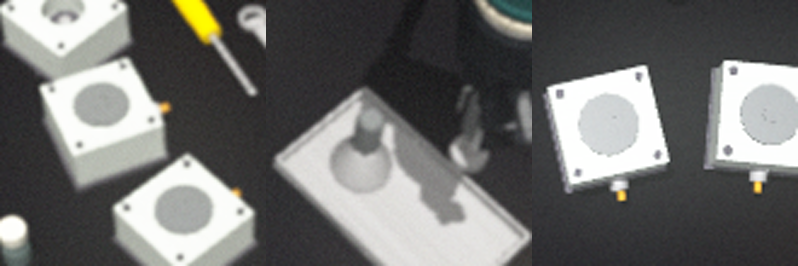

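The cap now sits centred and flush on its block (scene about (256,186)). The foot at about (382,254) is where expected, so it has not slipped. I'm lowering it into the tray.

```bash
python3 -m creep '[[0,0.03,0.3,0,0],[0,0,0.5,0,0],[0,0,0.5,0,0],[0,0,0.5,0,0],[0,0,0.4,0,0],[0,0,0.3,0,0],[0,0,0.2,0,0],[0,0,0.15,0,0],[0,0,0.1,0,0],[0,0,0.05,0,0],[0,0,0.04,0,0],[0,0,0,0,0],[0,0,0,0,0]]'
```

```text
time: 15.65
tool_pos: [0.5043, 0.3796, 0.0561]
tcp_rot: [0.519, 3.098, 0.001]
wrist_force: [1.0, -0.0, -1.6]
width: 0.282
grip_force: 88.4
```

```bash
python3 -m creep '[[0,0,0.03,0,0],[0,0,0.02,0,0],[0,0,0,0,0],[0,0,0,0,0]]'; python3 -m creep '[[0,0,0.02,0,0],[0,0,0,0,0],[0,0,0,0,0]]'
```

```text
time: 16.15
tool_pos: [0.5041, 0.3795, 0.0532]
tcp_rot: [-0.519, -3.098, 0.0]
wrist_force: [0.5, -0.1, -1.8]
width: 0.287
grip_force: 88.4
time: 16.52
tool_pos: [0.5043, 0.3796, 0.053]
tcp_rot: [0.519, 3.098, 0.0]
wrist_force: [-3.5, -2.3, 5.2]
width: 0.283
grip_force: 89.1
```

```bash
python3 -m creep '[[0,0,0,0,0.3],[0,0,0,0,0.34],[0,0,0,0,0.4],[0,0,0,0,0.5],[0,0,0,0,0.6],[0,0,0,0,0.8],[0,0,0,0,1],[0,0,0,0,1],[0,0,0,0,1],[0,0,0,0,1],[0,0,0,0,1]]' 30; python3 -m creep '[[0,0,-0.2,0,1],[0,0,-0.3,0,1],[0,0,-0.4,0,1],[0,0,-0.5,0,1],[0,0,-0.6,0,1],[0,0,-0.6,0,1],[0,0,-0.5,0,1],[0,0,-0.3,0,1],[0,0,0,0,1],[0.4,-0.5,0,0,1],[0.5,-0.5,0,0,1],[0.5,-0.5,0,0,1],[0.5,-0.5,0,0,1],[0.5,-0.5,0,0,1],[0.3,-0.3,0,0,1],[0,0,0,0,1],[0,0,0,0,1]]'
python3 - <<'E'
from h import *
ims=[]
for n,x,y in(("scene",280,210),("top",140,170)):
    p=bot.read_camera(n)
    print([(t,np.round(r["bbox"]),round(r["score"],2)) for t in("pusher","driver") for r in bot.look_for(t,p)])
    ims.append(cv2.resize(p["pixels"][y:y+130,x:x+130,::-1],(400,400),interpolation=2))
cv2.imwrite("pics/c5.png",np.hstack(ims))
E
```

```text
time: 17.9
tool_pos: [0.5041, 0.3795, 0.0523]
tcp_rot: [0.519, 3.098, 0.0]
wrist_force: [0.7, 0.4, -0.4]
width: 1.003
grip_force: 0.0
time: 20.02
tool_pos: [0.3312, 0.2912, 0.2219]
tcp_rot: [-0.519, -3.098, 0.0]
wrist_force: [0.4, 0.6, 0.5]
width: 1.003
grip_force: 0.0
[('pusher', array([355., 369., 378., 399.]), 0.89), ('pusher', array([306., 350., 321., 373.]), 0.88), ('pusher', array([368., 265., 387., 293.]), 0.84), ('pusher', array([360., 339., 383., 368.]), 0.8), ('driver', array([327., 236., 353., 270.]), 0.68)]
[('pusher', array([115., 168., 135., 189.]), 0.79), ('pusher', array([149., 143., 170., 165.]), 0.73), ('pusher', array([131., 187., 155., 205.]), 0.69), ('pusher', array([180., 228., 198., 243.]), 0.65), ('driver', array([224., 218., 244., 241.]), 0.58)]
```

View pics/c5.png

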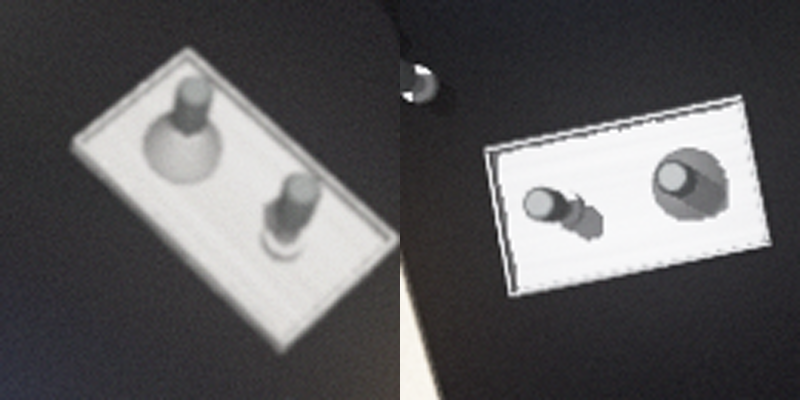

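The pusher stands upright in the tray at scene (377,279), and the driver is still in its place at (340,252). I'm handing in.

```bash
python3 -c "
from workcell import bot
print(bot.finish_job())"
```

```text
the job is handed in; nothing more can be done
None
```

I pressed the raised cap home to its hard stop with the pusher and stood the pusher upright in the tray again; the driver was left where it stands, and the job was handed in at about 20 s of the 43 s limit.

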